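# Roll a shaft blank into the V-block and butt it against the end stop

### The arm

A 6-joint arm with a two-finger parallel gripper is mounted at the origin on a cart in front of the work surface, level with it; the furniture and walls round the work are solid. World frame = base frame: x ahead of the robot, y to its left, z up, the work surface at z = 0. Lengths are in m, angles in rad, forces in N, time in s.
With the tool pointing down it reaches from about 0.25 to 0.775 m from the base axis. Payload 4 kg.
Tool frame: the origin (TCP) lies at the very end of the fingers, on their centre line; the grasp point (between the pads) lies 19 mm behind it; z points along the fingers, y is the line along which they close (so a half turn about z gives the same grasp; the last joint's range is limited). The gripper opens to 94 mm and grips with 3 to 60 N. Pads are 16 mm wide; open, the fingers measure 119 mm over their backs; the gripper's body (75 mm by 177 mm) begins 78 mm behind the grasp point.
Start: joints at [-1.384, 0.087, 1.371, -0, 1.684, -0.103], TCP at [0.157, -0.527, 0.206] pointing down, gripper open.
Joint ranges: [-3.1, 3.1], [-0.76, 2.03], [0.27, 2.55], [-1.08, 4.22], [0.17, 2.65], [-2.57, 2.57]. Speed limits (rad/s): [2.79, 2.79, 3.14, 3.14, 3.14, 3.14].

### API

Orientations are given as [roll, pitch, yaw] about the fixed x, y, z axes, in that order (R = Rz(yaw) Ry(pitch) Rx(roll)).
In Python, from bench import robot gives the robot as it stands. The module is installed in compiled form; this text tells all that it offers.
- The arm moves only by the tool move_arm, never from a script. Its argument "deltas" is one flat list of numbers, 7 for each row, row after row: the turn, a rotation vector about the tool's x, y, z in rad, then the shift along the tool's x, y, z in cm, then the closure, from -1 (fully open) to 1 (shut). A call has 1 to 8 rows; each row is the pose to reach, as a shift and turn from the pose commanded when the call began, along the tool's axes at that moment; what a row does not reach only later rows make up. A row lasts 1/10 s, in which the tool goes at most 50 mm and 8.59 degrees, less where a joint would pass 70% of its speed; a pose out of reach is approached as far as the arm can. A call with a gripper value outside its range is refused whole. The fingers move at their own pace and stop on an object; the grip force is fixed at half the most. Time passes only in rows, so rows that repeat a pose let the fingers close. It gives the time, the measured TCP pose, the force, the opening and the grip force at its end, in the units of the state.
- robot.get_obs(): the state, without advancing time (a new reading comes with each control period).
- robot.snapshot(name): name is "side" or "top"; returns a dict with "image" (384x512x3 uint8, red, green, blue), "depth" (384x512 float32, m along the optical axis (not along the pixel's ray), 0 where there is no reading), "fov_y" (degrees; the focal length in pixels is half the picture's height over the tangent of half this angle, whatever the lens; pixels are square), "cx", "cy" (the principal point, pixels), "D" ([k1, k2, p1, p2, k3] as OpenCV has them; the pictures are not rectified), "origin" and "orientation" of the camera in the world. Camera axes: x right, y up, looking along -z (the intrinsics and any distortion apply to the point x, -y, -z); pixel columns grow to the right and rows downward; lengths in m; the calibration is good to about 2 mm. A picture is of the moment at which its call begins.
- robot.close_job(): hands the job in; it is judged then, once.
The state is a dict: "time": time; "joint_positions": joint angles; "qvel": joint speeds; "joint_torque": joint torques, N m; "tool_pos": TCP position; "ee_rot": TCP orientation; "wrist_force": force on the tool from outside, world axes, zero at the start; "wrist_torque": the same for the moment, N m; "width": finger opening in m; "finger_force": force on a finger pad.
Only numpy, scipy, OpenCV 4.12 (cv2) and the standard library are available. Lean on these libraries where they do the work, as an engineer would, in place of code of your own. Each camera call takes 0.05 s, during which the arm holds its last target. There are 200 camera calls.

### The job

Roll the loose round aluminium bar along the cart top by gently pushing its side with the fingertips, up the ramp and into the groove of the V-block. Then gently push on its end so that it slides along the groove until it butts against the end stop. Do not grip or lift the bar, and leave the bracket, the tin and the coupling nut where they are.

Things in the scene. Friction and masses are not known exactly. Their poses are not given: they have to be found in the camera images.
- bar: the shaft blank: a plain round bar of bright aluminium, 40 mm in diameter, 160 mm long, about 0.5 kg, smooth and oiled (friction about 0.3), lying loose on its side. Origin at its middle, on its axis (20 mm above what it lies on); its own y axis runs along the bar, x and z turn as it rolls. Pushed on its side it rolls easily, square to its own axis, and soon stops; it does not readily swing round
- vee: the V-block: a dark steel fixture, fixed to the cart. Origin at cart-top level, under the groove's bottom, half-way along the groove; x = direction in which the bar is rolled in, y = along the groove, z up. Groove and ramp are 150 mm long (y = -75 to +75 mm), open at the -y end. The bar starts 145 to 200 mm off on the -x side, turned up to 0.08 rad, its middle 28 to 40 mm to the -y side
- vee_crest (a point): top of the V-block's ramp, half-way along it: the ramp rises from the cart top at x = -90 mm (V-block's frame) to this crest, 14 mm high, x = -23 to -17 mm; beyond it the groove falls at 30 degrees to its bottom (4 mm high, x = 0) and rises again to 14 mm at x = +17 mm. At x = +24 mm stands an upright back, 42 mm high, that stops the bar
- vee_stop (a point): point on the end stop's inner face, at seated-bar height: the stop is a 10 mm steel plate, 50 mm high, across the +y end of the groove (x = -25 to +38 mm), its inner face at y = +75 mm in the V-block's frame. The bar starts with that end some 23 to 35 mm short of this face
- vee_home (a point): where the middle of the bar's axis belongs when it is seated in the groove and butts against the end stop: x = 0, y = -5 mm, 27 mm above the cart top in the V-block's frame. The bar's other end is then at y = -85 mm, 10 mm out of the groove's open end
- green_block_0: bystander: a green cast bracket, 55x68x31 mm, standing loose on the cart left of the bar. Origin at the centre of its underside
- small_tin: bystander: a round lidded tin, 64 mm across and 42 mm high, standing loose on the cart near the left front edge. Origin at the centre of its underside
- coupling_nut: bystander: a grey hexagonal coupling nut, 41x52x36 mm, lying loose behind the V-block. Origin at the centre of its underside

How it is judged:
By the outcome, as a careful person would: the job done as asked, in the order asked, and still so for the second after the job is handed in, with the robot touching nothing.
It also fails if it takes over 54 s, if anything falls off the work surface, if the arm or the gripper's body presses on something with over 40 N, if the wrist force passes 120 N, or if a joint passes its speed limit or range.

## Working session

There is one attempt and no reset: what is moved stays moved. The work goes in short steps, Python scripts to look and compute and a tool call to move; the robot and the scene stay as the last step left them, time stands still between calls to the robot, and variables do not carry over. Pictures are saved under pics/ and viewed, at most 10 in all, crops included, and the job is handed in when it is done.

Besides the shell and the picture viewer there is one more tool, called after ">>>" by a JSON object that holds its "op" and its "data", one argument or row to a line. move_arm: Moves the arm, as the interface text tells. Its arguments: {"type":"object","properties":{"deltas":{"type":"array","items":{"type":"number"}}},"required":["deltas"]}

```bash
mkdir -p pics
cat > h.py <<'E'
import numpy as np, cv2
from bench import robot
from scipy.spatial.transform import Rotation as R
def snap(name):
    s=robot.snapshot(name); im=s["image"]; d=s["depth"]; h,w=d.shape
    f=h/2/np.tan(np.radians(s["fov_y"])/2)
    K=np.array([[f,0,s["cx"]],[0,f,s["cy"]],[0,0,1]])
    u,v=np.meshgrid(np.arange(w),np.arange(h))
    p=cv2.undistortPoints(np.stack([u,v],-1).reshape(-1,1,2).astype(np.float64),K,np.array(s["D"])).reshape(h,w,2)
    c=np.stack([p[...,0]*d,-p[...,1]*d,-d],-1)
    o=np.array(s["orientation"]); Rm=o if o.shape==(3,3) else R.from_euler('xyz',o).as_matrix()
    P=c@Rm.T+np.array(s["origin"]); P[d==0]=np.nan
    return im,P,s
def save(im,n): cv2.imwrite("pics/"+n,im[...,::-1])
E
python3 - <<'E'
from h import *
o=robot.get_obs(); print(o)
for n in("top","side"):
    im,P,s=snap(n); print(n,s["origin"],s["orientation"],s["fov_y"],s["D"]); save(im,n+"0.png"); np.save(n+"P.npy",P)
E
```

```text
{'time': 0.0, 'joint_positions': array([-1.38410588e+00,  8.79657732e-02,  1.37224240e+00,  3.39919381e-05,
        1.68361587e+00, -1.03120783e-01]), 'qvel': array([-0.00033061,  0.00019131, -0.00122745, -0.00075001,  0.00013482,
       -0.00190584]), 'joint_torque': array([ 1.06807711e-03, -3.40181923e+01, -3.02423286e+01,  7.18234736e-02,
        3.29180178e-02, -1.50395081e-04]), 'tool_pos': array([ 0.15706726, -0.5265197 ,  0.20430432]), 'ee_rot': array([-3.13937659e+00, -2.63299795e-04,  2.89814732e-01]), 'wrist_force': array([-1.04856342, -0.06187407,  1.43814136]), 'wrist_torque': array([ 0.08622526,  0.0236109 , -0.0123535 ]), 'finger_force': 0.0, 'width': 0.09374627487524624}
top [0.36740408 0.05877451 0.86563495] [ 0.24449642 -0.00413729 -1.56975845] 54.73676240887563 [-0.06615475  0.          0.          0.          0.        ]
side [ 0.38855946 -0.71998145  0.67816573] [ 0.89610465 -0.00221004 -0.22655845] 49.73432926706935 [-0.12617651  0.          0.          0.          0.        ]
```

View pics/top0.png

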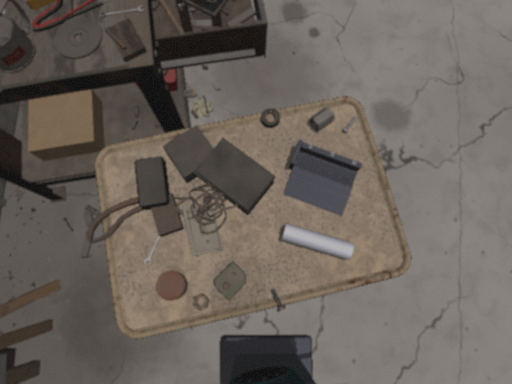

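View pics/side0.png

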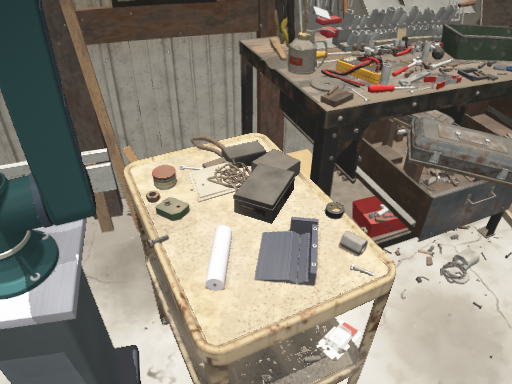

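The top view shows the bar at about (317,241). The V-block is at about (325,177), with its back at the top of the picture (world +x) and its stop at the left (world +y), around (296,152). The side view agrees.

Run:
```python
from h import *
A=[];
for n in("top","side"):
    P=np.load(n+"P.npy"); im=cv2.imread(f"pics/{n}0.png").astype(int)
    pts=P.reshape(-1,3); c=im.reshape(-1,3)
    g=(c.min(1)>0)&np.isfinite(pts[:,2])
    if n=="top":
        for uv in[(317,241),(286,230),(351,250),(322,198),(358,163),(296,150),(230,280),(320,120),(270,200)]: print(uv,P[uv[1],uv[0]].round(4))
    surf=g&(pts[:,0]>.3)&(pts[:,0]<.65)&(pts[:,1]>-.2)&(pts[:,1]<.3)&(abs(pts[:,2])<.008)
    print(n,"table z",np.median(pts[surf,2]))
    A.append((pts,c))
# bar
for n,(pts,c) in zip(("top","side"),A):
    ctr=np.load("topP.npy")[241,317]
    m=(np.linalg.norm(pts[:,:2]-ctr[:2],axis=1)<.1)&(pts[:,2]>.022)&(pts[:,2]<.06)&(pts[:,0]<ctr[0]+.05)
    q=pts[m,:2]; mu=q.mean(0); w,v=np.linalg.eigh(np.cov((q-mu).T)); a=v[:,1]*np.sign(v[1,1])
    t=(q-mu)@a; e=np.percentile(t,[.5,99.5]); x=(q-mu)@v[:,0]
    print(n,"bar",mu+a*e.mean(),"len",np.ptp(e),"yaw",np.arctan2(-a[0],a[1]),"w",np.ptp(x),"n",m.sum(), "ztop",np.percentile(pts[m,2],98))
    # vee: points higher than 30mm (back and stop)
    c0=np.load("topP.npy")[177,325]
    m=(np.linalg.norm(pts[:,:2]-c0[:2],axis=1)<.14)&(pts[:,2]>.034)&(pts[:,2]<.06)&(pts[:,0]>ctr[0]+.06)&(pts[:,1]<c0[1]+.12)
    q=pts[m,:2].astype(np.float32); print("vee hi",m.sum(),cv2.minAreaRect(q),cv2.boxPoints(cv2.minAreaRect(q)).round(4).tolist())
    # height-map print
    import collections
    np.save(n+"v.npy",pts[m])
```

```text
(317, 241) [ 0.4627 -0.0888  0.0375]
(286, 230) [ 0.4869 -0.0194  0.0418]
(351, 250) [ 0.4423 -0.164   0.0388]
(322, 198) [ 0.5688 -0.1104  0.0064]
(358, 163) [ 0.6453 -0.1926  0.0415]
(296, 150) [ 0.6737 -0.046   0.0502]
(230, 280) [0.3776 0.1053 0.0233]
(320, 120) [ 0.7573 -0.1088  0.0357]
(270, 200) [ 0.5661  0.0133 -0.0038]
top table z -4.2170307903544035e-05
side table z 0.0017472576611525792
top bar [ 0.46252218 -0.09023213] len 0.1580167545174927 yaw -0.29268807581816947 w 0.03991961670484371 n 1212 ztop 0.04147743681932482
vee hi 559 ((0.6977882385253906, -0.11829681694507599), (0.16761837899684906, 0.12060102820396423), 87.12015533447266) [[0.633400022983551, -0.19900000095367432], [0.7537999749183655, -0.20499999821186066], [0.7621999979019165, -0.03759999945759773], [0.6417999863624573, -0.031599998474121094]]
side bar [ 0.46307523 -0.09529153] len 0.1597822860160524 yaw -0.2968319803355468 w 0.039764385642593145 n 1050 ztop 0.04233605213240026
vee hi 589 ((0.6968126893043518, -0.12204393744468689), (0.16926634311676025, 0.12297163903713226), 87.19894409179688) [[0.6312999725341797, -0.20360000431537628], [0.7541000247001648, -0.20960000157356262], [0.7623999714851379, -0.04050000011920929], [0.6395000219345093, -0.03449999913573265]]
```

Run:
```python
import cv2
a=cv2.imread("pics/top0.png")[120:280,200:390]; cv2.imwrite("pics/crop1.png",cv2.resize(a,None,fx=3.5,fy=3.5,interpolation=cv2.INTER_CUBIC))
```

```text
(no output)
```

View pics/crop1.png

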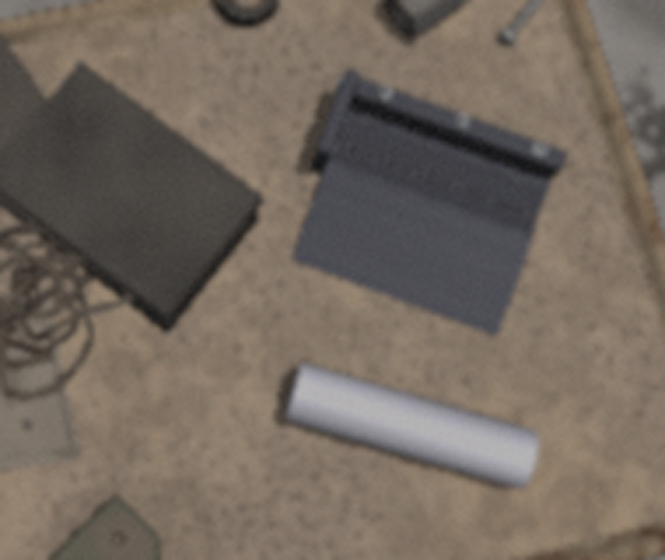

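The crop shows the bar roughly parallel to the ramp and a little to the vee's -y side. I'll fit the V-block height profile to get its pose.

```bash
cat > fit.py <<'E'
from h import *
from scipy.optimize import minimize
def model(X,Y):
    z=np.interp(X,[-.09,-.023,-.017,0,.017,.0239,.024,.038,.0381],[0,.014,.014,.004,.014,.014,.042,.042,0])*(X<.038)
    z=np.where(abs(Y)<.075,z,0)
    return np.where((Y>=.075)&(Y<.085)&(X>-.025)&(X<.038),.05,z)
def fit(P,x0=(.62,-.115,-.3)):
    q=P.reshape(-1,3); q=q[np.isfinite(q[:,2])]
    q=q[(np.linalg.norm(q[:,:2]-[.60,-.115],axis=1)<.125)&(q[:,2]<.06)]
    v=q[:,0]; 
    def cost(p):
        c,s=np.cos(p[2]),np.sin(p[2]); d=q[:,:2]-p[:2]
        X=d@[c,s]; Y=d@[-s,c]
        m=(X>-.1)&(X<.05)&(abs(Y)<.1)
        e=np.minimum(abs(q[:,2]-model(X,Y)),.02)**1
        return np.where(m,e,.004).mean()
    best=min((minimize(cost,np.array(x0)+[a,b,g],method="Nelder-Mead",options=dict(initial_simplex=np.array(x0)+[a,b,g]+np.vstack([np.zeros(3),np.diag([.015,.015,.08])]),xatol=1e-5,fatol=1e-8)) for a in(-.01,.01) for b in(-.01,.01) for g in(-.05,.05)),key=lambda r:r.fun)
    return best.x,best.fun
E
python3 - <<'E'
from fit import *
bars={"top":[.4625,-.0902,-.2927],"side":[.4631,-.0953,-.2968]}
for n in("top","side"):
    p,f=fit(np.load(n+"P.npy")); c,s=np.cos(p[2]),np.sin(p[2]); b=bars[n]; d=np.array(b[:2])-p[:2]
    print(n,p.round(4),f,"bar in vee",(d@[c,s]).round(4),(d@[-s,c]).round(4),b[2]-p[2])
E
```

```text
top [ 0.638  -0.1192 -0.3619] 0.002797954626227725 bar in vee -0.1744 -0.035 0.06922980057042122
side [ 0.5017  0.0542 -0.7563] 0.004000000000000001 bar in vee 0.0745 -0.1352 0.45953744855966877
```

>>> {"op": "move_arm", "data": {
  "deltas": [0,0,0.08,2.0,-2.0,0,-1,0,0,0.16,5,-4.8,0,-1,0,0,0.24,8,-7.8,0,-1,0,0,0.32,11,-10.8,0,-1,0,0,0.4,14,-13.7,0,-1,0,0,0.48,17,-16.6,0,-1,0,0,0.56,20,-19.5,0,-1,0,0,0.65,23,-22.3,0,-1]
}}

```text
time: 0.9
tool_pos: [0.3141, -0.2459, 0.2051]
ee_rot: [-3.141, 0.0, -0.364]
wrist_force: [1.5, -1.1, 0.6]
width: 0.0939
finger_force: 0.0
```

```bash
cat > where.py <<'E'
from h import *
import sys
V=np.array([.638,-.1192,-.3619])
o=robot.get_obs(); p=o["tool_pos"]; Rt=R.from_euler('xyz',o["ee_rot"]).as_matrix()
c,s=np.cos(V[2]),np.sin(V[2]); d=p[:2]-V[:2]
print("t",o["time"],"vee xyz mm",np.round(1e3*np.array([d@[c,s],d@[-s,c],p[2]]),1),"yaw err",o["ee_rot"][2]-V[2],"F",o["wrist_force"].round(1),"w",o["width"],"q",o["joint_positions"].round(2))
if len(sys.argv)>3:
    x,y,z=np.array(sys.argv[1:4],float)/1e3; t=np.r_[V[:2]+x*np.array([c,s])+y*np.array([-s,c]),z]
    print("tool delta cm",(100*Rt.T@(t-p)).round(2))
E
python3 where.py -227 -33 200
```

```text
t 0.9 vee xyz mm [-258.1 -233.1  205.1] yaw err -0.002283244116409233 F [ 1.5 -1.1  0.6] w 0.093945045905479 q [-0.81 -0.26  1.69  0.    1.71  1.13]
tool delta cm [  3.06 -20.02   0.51]
```

>>> {"op": "move_arm", "data": {
  "deltas": [0,0,0,0.4,-3,1,-1,0,0,0,0.9,-6.5,2.5,-1,0,0,0,1.5,-10,4,-1,0,0,0,2,-13.5,5.5,-1,0,0,0,2.6,-17,7,-1,0,0,0,3,-19,9,-1,0,0,0,3,-20,11,-1,0,0,0,3,-20,13,-1]
}}

```text
time: 1.7
tool_pos: [0.4125, -0.0695, 0.0742]
ee_rot: [-3.141, 0.001, -0.357]
wrist_force: [-0.4, -0.2, -0.0]
width: 0.094
finger_force: 0.0
```

```bash
python3 where.py -227 -33 14
python3 - <<'E'
from h import *
im,P,s=snap("top"); save(im[150:330,200:400].repeat(3,0).repeat(3,1),"t1.png")
E
```

```text
t 1.7 vee xyz mm [-228.5  -33.4   74.2] yaw err 0.004477766476740919 F [-0.4 -0.2 -0. ] w 0.09396615069382727 q [-0.3  -0.15  1.86  0.    1.43  1.63]
tool delta cm [ 0.16 -0.04  6.02]
```

View pics/t1.png

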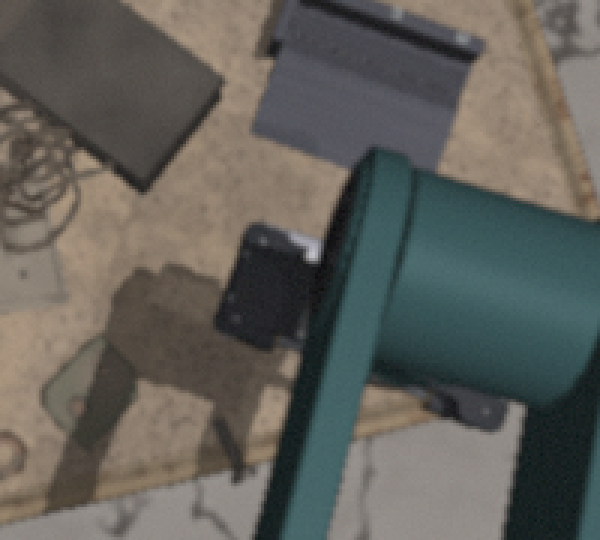

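The arm hides most of the bar from the top camera (gripper at crop (260,285)), so I'll use the side camera while pushing. Next I go down behind the bar.

>>> {"op": "move_arm", "data": {
  "deltas": [0,0,0,0,0,1.5,-1,0,0,0,0,0,3,-1,0,0,0,0,0,4.5,-1,0,0,0,0,0,5.5,-1,0,0,0,0,0,6,-1,0,0,0,0,0,6,-1]
}}

```text
time: 2.35
tool_pos: [0.412, -0.071, 0.015]
ee_rot: [3.141, 0.001, -0.36]
wrist_force: [-0.5, -0.4, 0.1]
width: 0.0937
finger_force: 0.0
```

```bash
python3 where.py -227 -33 14
python3 - <<'E'
from h import *
im,P,s=snap("side"); save(im[200:320,150:350].repeat(3,0).repeat(3,1),"s1.png")
E
```

```text
t 2.35 vee xyz mm [-228.5  -35.    15. ] yaw err 0.0014340507904998523 F [-0.5 -0.4  0.1] w 0.09373524553438091 q [-0.31 -0.09  1.93 -0.    1.29  1.62]
tool delta cm [ 0.15 -0.2   0.1 ]
```

View pics/s1.png

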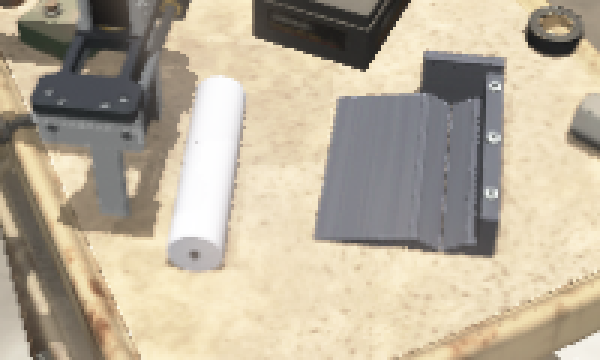

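The side view shows the fingers clear of the bar on the -x side, with finger tip at crop (115,205), bar at (205,180), and the ramp to the right. I start the slow push.

>>> {"op": "move_arm", "data": {
  "deltas": [0,0,0,0.6,0,0,-1,0,0,0,1.1,0,0,-1,0,0,0,1.5,0,0,-1,0,0,0,1.8,0,0,-1,0,0,0,2.1,0,0,-1,0,0,0,2.4,0,0,-1,0,0,0,2.7,0,0,-1,0,0,0,3.0,0,0,-1]
}}

```text
time: 3.2
tool_pos: [0.4407, -0.0817, 0.0154]
ee_rot: [3.142, 0.0, -0.36]
wrist_force: [-0.9, -0.2, 0.1]
width: 0.0942
finger_force: 0.1
```

>>> {"op": "move_arm", "data": {
  "deltas": [0,0,0,0.3,0,0,-1,0,0,0,0.6,0,0,-1,0,0,0,0.9,0,0,-1,0,0,0,1.2,0,0,-1,0,0,0,1.5,0,0,-1,0,0,0,1.8,0,0,-1,0,0,0,2.1,0,0,-1,0,0,0,2.4,0,0,-1]
}}

```text
time: 4.0
tool_pos: [0.4632, -0.0902, 0.0155]
ee_rot: [3.142, -0.0, -0.36]
wrist_force: [0.1, 0.0, 0.9]
width: 0.0941
finger_force: 0.1
```

```bash
cat > bar.py <<'E'
from h import *
V=np.array([.638,-.1192,-.3619])
def bar(n="side"):
    im,P,s=snap(n); q=P.reshape(-1,3); c=im.reshape(-1,3).astype(int)
    m=np.isfinite(q[:,2])&(c.min(1)>170 if n=="side" else c.min(1)>110)&(np.ptp(c,axis=1)<35)&(q[:,2]>.018)&(q[:,2]<.07)&(np.linalg.norm(q[:,:2]-[.55,-.1],axis=1)<.2)
    q=q[m]; mu=np.median(q[:,:2],0); q=q[np.linalg.norm(q[:,:2]-mu,axis=1)<.1]
    mu=q[:,:2].mean(0); w,v=np.linalg.eigh(np.cov((q[:,:2]-mu).T)); a=v[:,1]*np.sign(v[1,1]); e=np.percentile((q[:,:2]-mu)@a,[.5,99.5]); x=(q[:,:2]-mu)@v[:,0]
    cc=mu+a*e.mean(); d=cc-V[:2]; C,S=np.cos(V[2]),np.sin(V[2])
    print(n,"bar vee mm",(1e3*np.array([d@[C,S],d@[-S,C]])).round(1),"len",np.ptp(e).round(4),"w",np.ptp(x).round(4),"rel yaw",(np.arctan2(-a[0],a[1])-V[2]).round(4),"ztop",np.percentile(q[:,2],98).round(4),len(q))
    return im
E
python3 where.py
python3 - <<'E'
from bar import *
im=bar(); save(im[200:320,150:350].repeat(3,0).repeat(3,1),"s2.png")
E
```

```text
t 4.0 vee xyz mm [-173.8  -34.8   15.5] yaw err 0.0016787612196543789 F [0.1 0.  0.9] w 0.09414158988602186 q [-0.31  0.04  1.82 -0.    1.29  1.62]
side bar vee mm [-138.5  -38.2] len 0.1585 w 0.0385 rel yaw 0.036 ztop 0.0424 925
```

View pics/s2.png

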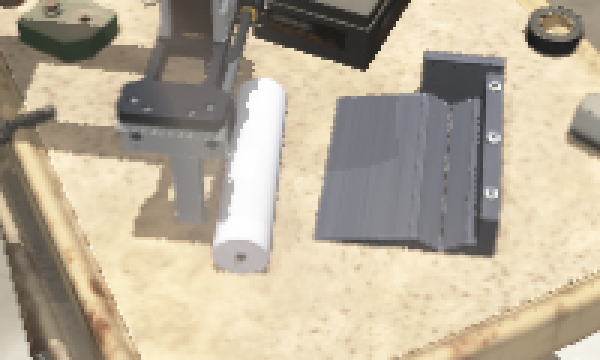

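The bar (crop (255,170)) is rolling just ahead of the fingers and squaring up. I keep pushing.

>>> {"op": "move_arm", "data": {
  "deltas": [0,0,0,0.3,0,0,-1,0,0,0,0.6,0,0,-1,0,0,0,0.9,0,0,-1,0,0,0,1.2,0,0,-1,0,0,0,1.5,0,0,-1,0,0,0,1.8,0,0,-1,0,0,0,2.1,0,0,-1,0,0,0,2.4,0,0,-1]
}}

```text
time: 4.85
tool_pos: [0.4857, -0.0986, 0.0155]
ee_rot: [3.142, -0.0, -0.36]
wrist_force: [-0.8, 1.1, -0.4]
width: 0.0938
finger_force: 0.1
```

>>> {"op": "move_arm", "data": {
  "deltas": [0,0,0,0.3,0,-0.1,-1,0,0,0,0.6,0,-0.2,-1,0,0,0,0.9,0,-0.3,-1,0,0,0,1.2,0,-0.4,-1,0,0,0,1.5,0,-0.4,-1,0,0,0,1.8,0,-0.4,-1,0,0,0,2.1,0,-0.4,-1,0,0,0,2.4,0,-0.4,-1]
}}

```text
time: 5.65
tool_pos: [0.5077, -0.1068, 0.0192]
ee_rot: [-3.141, 0.001, -0.36]
wrist_force: [-1.2, 1.0, 0.3]
width: 0.094
finger_force: 0.6
```

```bash
python3 where.py; python3 -c "
from bar import *
bar()"
```

```text
t 5.65 vee xyz mm [-126.2  -34.5   19.2] yaw err 0.0018444380973180463 F [-1.2  1.   0.3] w 0.0940156165297864 q [-0.32  0.13  1.7   0.    1.31  1.61]
side bar vee mm [-92.7 -34.8] len 0.1595 w 0.0379 rel yaw -0.014 ztop 0.0425 843
```

>>> {"op": "move_arm", "data": {
  "deltas": [0,0,0,0.3,0,0,-1,0,0,0,0.6,0,0,-1,0,0,0,0.9,0,-0.1,-1,0,0,0,1.2,0,-0.1,-1,0,0,0,1.5,0,-0.2,-1,0,0,0,1.8,0,-0.2,-1,0,0,0,2.1,0,-0.3,-1,0,0,0,2.4,0,-0.3,-1]
}}

```text
time: 6.5
tool_pos: [0.5306, -0.1156, 0.0226]
ee_rot: [3.141, -0.0, -0.36]
wrist_force: [-3.9, 1.7, 1.7]
width: 0.094
finger_force: 1.7
```

>>> {"op": "move_arm", "data": {
  "deltas": [0,0,0,0.3,0,0,-1,0,0,0,0.6,0,-0.1,-1,0,0,0,0.9,0,-0.1,-1,0,0,0,1.2,0,-0.2,-1,0,0,0,1.5,0,-0.2,-1,0,0,0,1.8,0,-0.3,-1,0,0,0,2.1,0,-0.3,-1,0,0,0,2.4,0,-0.3,-1]
}}

```text
time: 7.3
tool_pos: [0.5531, -0.1241, 0.0255]
ee_rot: [3.142, -0.0, -0.36]
wrist_force: [-4.1, 1.0, 2.0]
width: 0.094
finger_force: 1.8
```

```bash
python3 where.py; python3 -c "
from bar import *
bar()"
```

```text
t 7.3 vee xyz mm [-77.7 -34.6  25.5] yaw err 0.0016680026249135116 F [-4.1  1.   2. ] w 0.09400328103846245 q [-0.32  0.23  1.58 -0.    1.34  1.61]
side bar vee mm [-41.8 -43.3] len 0.1453 w 0.0961 rel yaw -0.1052 ztop 0.0513 756
```

>>> {"op": "move_arm", "data": {
  "deltas": [0,0,0,0.3,0,0,-1,0,0,0,0.6,0,-0.1,-1,0,0,0,0.9,0,-0.1,-1,0,0,0,1.2,0,-0.2,-1,0,0,0,1.5,0,-0.2,-1,0,0,0,1.8,0,-0.2,-1,0,0,0,2.1,0,-0.2,-1,0,0,0,2.4,0,-0.2,-1]
}}

```text
time: 8.15
tool_pos: [0.5751, -0.1323, 0.0273]
ee_rot: [3.142, 0.001, -0.36]
wrist_force: [-1.4, -0.1, 0.5]
width: 0.0941
finger_force: 1.0
```

```bash
python3 where.py
python3 - <<'E'
from bar import *
im=bar(); save(im[200:320,150:350].repeat(3,0).repeat(3,1),"s3.png")
E
```

```text
t 8.15 vee xyz mm [-54.2 -34.5  27.3] yaw err 0.0018521864626021012 F [-1.4 -0.1  0.5] w 0.0941204386604888 q [-0.32  0.27  1.52 -0.    1.35  1.61]
side bar vee mm [-17.3 -47.3] len 0.1373 w 0.0735 rel yaw -0.1446 ztop 0.0559 695
```

View pics/s3.png

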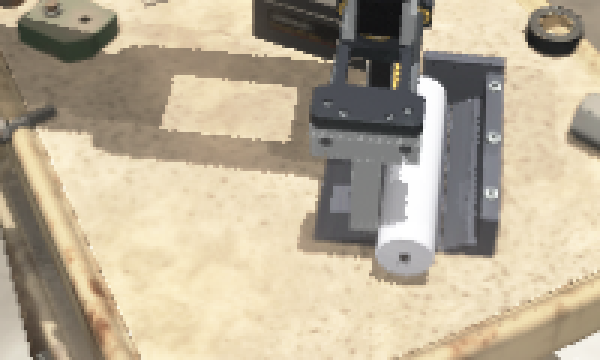

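The bar is at the crest, parallel to the groove (end at crop (405,258)). I push it gently over.

>>> {"op": "move_arm", "data": {
  "deltas": [0,0,0,0.2,0,0,-1,0,0,0,0.4,0,0,-1,0,0,0,0.6,0,0,-1,0,0,0,0.8,0,0,-1,0,0,0,1.0,0,0,-1,0,0,0,1.2,0,0,-1,0,0,0,1.4,0,0,-1,0,0,0,1.4,0,0,-1]
}}

```text
time: 9.0
tool_pos: [0.5886, -0.1375, 0.0275]
ee_rot: [3.142, -0.0, -0.36]
wrist_force: [0.3, 0.6, 0.1]
width: 0.0938
finger_force: 0.0
```

>>> {"op": "move_arm", "data": {
  "deltas": [0,0,0,-1,0,0,-1,0,0,0,-2,0,-1,-1,0,0,0,-3,0,-3,-1,0,0,0,-3,1,-5,-1,0,0,0,-2,3.5,-6.5,-1,0,0,0,-1,7,-7.5,0,0,0,0,0,10.5,-7.5,1,0,0,0,1,13,-7.5,1]
}}

```text
time: 9.8
tool_pos: [0.5511, -0.2642, 0.1044]
ee_rot: [3.141, -0.002, -0.361]
wrist_force: [0.3, -0.5, -0.2]
width: 0.0735
finger_force: 0.0
```

```bash
python3 where.py 0 -150 60
python3 - <<'E'
from bar import *
im=bar(); save(im[200:320,150:350].repeat(3,0).repeat(3,1),"s4.png")
E
```

```text
t 9.8 vee xyz mm [ -29.9 -166.4  104.4] yaw err 0.000857715242021162 F [ 0.3 -0.5 -0.2] w 0.07345216622785108 q [-0.54  0.26  1.37 -0.    1.51  1.39]
tool delta cm [ 2.99 -1.64  4.44]
side bar vee mm [ 10.3 -27.4] len 0.1712 w 0.0542 rel yaw -0.0174 ztop 0.0484 281
```

View pics/s4.png

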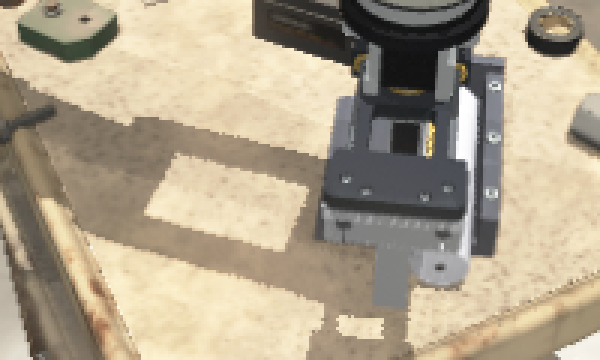

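The bar is down in the groove, its end face showing at crop (440,265). Before dropping the closed fingers beyond that end, I check the rim height and the bar's end position.

Run:
```python
from bar import *
C,S=np.cos(V[2]),np.sin(V[2])
P=np.load("topP.npy").reshape(-1,3); d=P[:,:2]-V[:2]; X=d@[C,S];Y=d@[-S,C]
for y in range(-200,-90,10):
    m=(abs(X)<.015)&(abs(Y-y/1e3)<.005); print(y,m.sum(),P[m,2].min().round(3) if m.any() else '',P[m,2].max().round(3) if m.any() else '')
im,P,s=snap("side"); q=P.reshape(-1,3); d=q[:,:2]-V[:2]; X=d@[C,S];Y=d@[-S,C]
m=(abs(X)<.018)&(Y<-.09)&(Y>-.135)&(q[:,2]>.015)&(q[:,2]<.045); print(np.percentile(Y[m],[1,5,20,50]),np.median(X[m]),q[m,2].max())
```

```text
-200 0  
-190 0  
-180 10 0.004 0.009
-170 35 0.002 0.01
-160 58 -0.003 0.011
-150 53 -0.003 0.007
-140 50 -0.003 0.003
-130 47 -0.005 0.003
-120 47 -0.003 0.004
-110 53 -0.005 0.003
-100 49 -0.004 0.003
[-0.11366045 -0.11301778 -0.11223707 -0.11142444] 0.0018024704645800316 0.04328202265364789
```

>>> {"op": "move_arm", "data": {
  "deltas": [0,0,0,1.5,0,0,1,0,0,0,3,0,0,1,0,0,0,3,0,0,1,0,0,0,3,-0.5,0,1,0,0,0,3,-1,0,1,0,0,0,3,-2.1,0,1,0,0,0,3,-2.1,1,1,0,0,0,3,-2.1,2,1]
}}

```text
time: 10.7
tool_pos: [0.5875, -0.2528, 0.0821]
ee_rot: [3.141, -0.001, -0.359]
wrist_force: [-0.2, 0.4, 0.1]
width: 0.0018
finger_force: 0.0
```

```bash
python3 where.py 0 -145 19
```

```text
t 10.7 vee xyz mm [ 1.000e-01 -1.428e+02  8.210e+01] yaw err 0.002749382813067691 F [-0.2  0.4  0.1] w 0.0018102277704414916 q [-0.49  0.34  1.32 -0.    1.48  1.44]
tool delta cm [-0.01  0.21  6.31]
```

>>> {"op": "move_arm", "data": {
  "deltas": [0,0,0,0,0,2,1,0,0,0,0,0,4,1,0,0,0,0,0,5.5,1,0,0,0,0,0,6.2,1,0,0,0,0,-0.4,6.2,1,0,0,0,0,-0.8,6.2,1,0,0,0,0,-1.1,6.2,1,0,0,0,0,-1.4,6.2,1]
}}

```text
time: 11.5
tool_pos: [0.5932, -0.2403, 0.0218]
ee_rot: [3.141, -0.002, -0.36]
wrist_force: [-0.2, -0.4, 0.7]
width: 0.0003
finger_force: 0.0
```

>>> {"op": "move_arm", "data": {
  "deltas": [0,0,0,0,-0.2,0,1,0,0,0,0,-0.4,0,1,0,0,0,0,-0.6,0,1,0,0,0,0,-0.8,0,1,0,0,0,0,-1.0,0,1,0,0,0,0,-1.2,0,1,0,0,0,0,-1.4,0,1,0,0,0,0,-1.6,0,1]
}}

```text
time: 12.3
tool_pos: [0.5981, -0.2256, 0.0207]
ee_rot: [3.141, -0.001, -0.36]
wrist_force: [-1.4, -3.5, 0.9]
width: 0.0003
finger_force: 1.5
```

```bash
python3 where.py 0 -97.5 19
```

```text
t 12.3 vee xyz mm [   0.3 -113.6   20.7] yaw err 0.0014923443423436877 F [-1.4 -3.5  0.9] w 0.0003199785301868285 q [-0.45  0.38  1.39 -0.    1.37  1.48]
tool delta cm [-0.03 -1.61  0.17]
```

In contact, with about 3.5 N. I continue slowly towards the stop.

>>> {"op": "move_arm", "data": {
  "deltas": [0,0,0,0,-0.2,0,1,0,0,0,0,-0.4,0,1,0,0,0,0,-0.6,0,1,0,0,0,0,-0.8,0,1,0,0,0,0,-1.0,0,1,0,0,0,0,-1.2,0,1]
}}

```text
time: 12.9
tool_pos: [0.6024, -0.2141, 0.0206]
ee_rot: [3.141, -0.0, -0.36]
wrist_force: [-1.2, -3.3, 1.5]
width: 0.0008
finger_force: 1.5
```

```bash
python3 where.py 0 -97.5 19
```

```text
t 12.9 vee xyz mm [   0.3 -101.3   20.6] yaw err 0.0017191384304139357 F [-1.2 -3.3  1.5] w 0.0007522798539459968 q [-0.43  0.38  1.39 -0.    1.37  1.5 ]
tool delta cm [-0.03 -0.38  0.16]
```

>>> {"op": "move_arm", "data": {
  "deltas": [0,0,0,0,-0.1,0,1,0,0,0,0,-0.2,0,1,0,0,0,0,-0.3,0,1,0,0,0,0,-0.3,0,1]
}}

```text
time: 13.3
tool_pos: [0.6032, -0.2116, 0.0205]
ee_rot: [3.141, -0.0, -0.36]
wrist_force: [-1.0, -2.8, 1.9]
width: 0.0005
finger_force: 1.9
```

>>> {"op": "move_arm", "data": {
  "deltas": [0,0,0,0,-0.1,0,1,0,0,0,0,-0.15,0,1,0,0,0,0,-0.15,0,1]
}}

```text
time: 13.6
tool_pos: [0.6032, -0.2117, 0.0206]
ee_rot: [3.139, -0.0, -0.361]
wrist_force: [-1.7, -7.5, 2.0]
width: 0.0006
finger_force: 3.5
```

>>> {"op": "move_arm", "data": {
  "deltas": [0,0,0,0,-0.1,0,1,0,0,0,0,-0.2,0,1,0,0,0,0,-0.2,0,1]
}}

```text
time: 13.9
tool_pos: [0.6032, -0.2116, 0.0206]
ee_rot: [3.135, -0.0, -0.361]
wrist_force: [-4.3, -11.4, 1.5]
width: 0.0002
finger_force: 5.5
```

The force rises without motion, so the bar is against the stop. I back off.

>>> {"op": "move_arm", "data": {
  "deltas": [0,0,0,0,0.3,0,1,0,0,0,0,0.7,0,1,0,0,0,0,1.5,0,1,0,0,0,0,3,0,1,0,0,0,0,4.5,-2,1,0,0,0,0,6,-6,1,0,0,0,0,10,-10,1,0,0,0,-3,14,-14,1]
}}

```text
time: 14.7
tool_pos: [0.5399, -0.3215, 0.1491]
ee_rot: [3.141, -0.002, -0.359]
wrist_force: [-0.1, -0.2, 0.3]
width: 0.0005
finger_force: 0.0
```

>>> {"op": "move_arm", "data": {
  "deltas": [0,0,0,-4,4,0,1,0,0,0,-8,8,0,1,0,0,0,-12,12,0,1,0,0,0,-16,16,0,1,0,0,0,-19,18,0,1,0,0,0,-19,18,0,1]
}}

```text
time: 15.3
tool_pos: [0.2938, -0.4225, 0.1478]
ee_rot: [3.141, 0.001, -0.366]
wrist_force: [0.3, -0.1, 0.1]
width: 0.0002
finger_force: 0.0
```

```bash
python3 where.py
python3 - <<'E'
from bar import *
bar("top"); im=bar(); t,P,s=snap("top")
a=im[180:320,120:380].repeat(2,0).repeat(2,1); b=t[100:310,140:400].repeat(1,0); b=cv2.resize(b,(520,300))
save(np.vstack([a,b]),"fin.png")
E
```

```text
t 15.3 vee xyz mm [-214.5 -405.5  147.8] yaw err -0.0036702907109843474 F [ 0.3 -0.1  0.1] w 0.00015650043855769305 q [-1.07  0.03  1.55 -0.    1.57  0.86]
top bar vee mm [-3.3 -4.6] len 0.1571 w 0.0536 rel yaw -0.0057 ztop 0.0486 968
side bar vee mm [-1.7 -9.6] len 0.1591 w 0.0545 rel yaw -0.0093 ztop 0.0493 1058
```

View pics/fin.png

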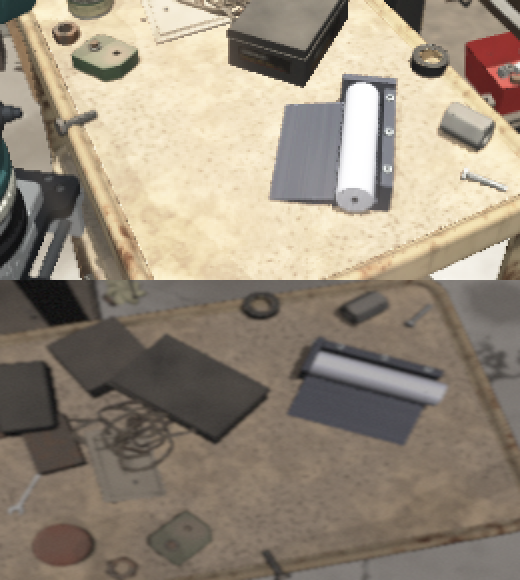

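The bar lies in the groove against the stop (side view (358,145), top view (380,377)). Top camera puts it at y = -4.6 mm, and the bystanders haven't moved.

```bash
python3 -c "
from bench import robot
print(robot.close_job())"
```

```text
the job is handed in; nothing more can be done
None
```

The bar was rolled up the ramp into the V-block groove and slid until it butted against the end stop; bracket, tin and nut look unmoved in the final pictures, and the job was handed in at about 15 s.

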